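# Load the mixed reagent bottles into their carriers

## Robot

A 6-joint arm with a two-finger parallel gripper is mounted at the origin on a cart in front of the work surface, level with it; the furniture and walls round the work are solid. World frame = base frame: x ahead of the robot, y to its left, z up, the work surface at z = 0. Lengths are in mm, angles in rad, forces in N, time in s.
With the tool pointing down it reaches from about 300 to 875 mm from the base axis. Payload 4.2 kg.
Tool frame: the origin (TCP) lies midway between the tips of the shut fingers; the grasp point (between the pads) lies 19 mm behind it; z points along the fingers, y is the line along which they close (so a half turn about z gives the same grasp; the last joint's range is limited). The gripper opens to 85 mm and grips with 20 to 120 N. Pads are 22 mm wide; open, the fingers measure 114 mm over their backs; the gripper's body (76 mm by 85 mm) begins 54 mm behind the grasp point. The pads swing forward as they close: fully open they stand 13 mm farther back than shut.
Start: joints at [1.125, 0.32, 1.565, -0, 1.257, -0.02], TCP at [237.507, 523.671, 231.338] pointing down, gripper open.
Joint ranges: [-3.11, 3.11], [-0.84, 2.01], [0.21, 2.61], [-1.34, 4.49], [0.05, 2.63], [-2.56, 2.56]. Speed limits (rad/s): [2.57, 2.57, 3.14, 3.14, 3.14, 3.14].

## Interface

Orientations are given as a unit quaternion [x, y, z, w].
In Python, from plant import manip gives the robot as it stands.
- The arm moves only by the shell command python3 -m jog 'ROWS' [FORCE]. ROWS is JSON, a list of rows, each a list of 7 numbers: the shift along the world's x, y, z as a fraction of full scale, then the turn, a rotation vector about the world's x, y, z as a fraction of full scale, then the opening, from -1 (shut) to 1 (fully open). In form: [[dx, dy, dz, ax, ay, az, fingers], ...]. A call has 1 to 8 rows; each row shifts and turns the commanded pose from where the row before left it; what a row does not reach is not made up. Full scale, the value 1, is 2 cm for a shift and 0.12 rad for a turn. A row lasts 1/12 s, in which the tool goes at most 41.7 mm and 7.16 degrees, less where a joint would pass 70% of its speed; a pose out of reach is approached as far as the arm can. A call with a number of a shift or a turn outside -1 to 1 is refused whole. A call with a gripper value outside its range is refused whole. The fingers move at their own pace and stop on an object; FORCE is the grip in N (left out, the last holds). Time passes only in rows, so rows that do not move let the fingers close. It gives the time, the measured TCP pose, the force, the opening and the grip force at its end, in the units of the state.
- manip.sense(): the state, without advancing time (a new reading comes with each control period).
- manip.snapshot(name): name is "side" or "top"; returns the picture (400x640x3 uint8, red, green, blue); there is no depth.
- manip.camera_model(name): a dict with "fx", "fy", "cx", "cy" (pixels), "dist" ([k1, k2, p1, p2, k3] as OpenCV has them; the pictures are not rectified), "T" (4x4, takes a point from camera to world coordinates). Camera axes: x right, y down, z forward; pixel columns grow to the right and rows downward; lengths in mm; the calibration is good to about 2 mm. A picture is of the moment at which its call begins. camera_model takes no time and is no camera call.
- manip.close_job(): hands the job in; it is judged then, once.
The state is a dict: "time_s": time; "q": joint angles; "joint_velocities": joint speeds; "joint_torque": joint torques, N m; "eef_pos": TCP position; "eef_rot": TCP orientation; "force": force on the tool from outside, world axes, zero at the start; "ft_torque": the same for the moment, N m; "gripper_width": finger opening in mm; "finger_force": force on a finger pad.
Only numpy, scipy, OpenCV 4.12 (cv2) and the standard library are available. Lean on these libraries where they do the work, as an engineer would, in place of code of your own. Each camera call takes 0.05 s, during which the arm holds its last target. There are 200 camera calls.

## Task

Load the reagents for the next run: stand the two slim amber bottles and the two broad amber bottles fully down in the pockets of the carrier made for each kind, one to a pocket, every amber bottle turned so that its off-centre cap lies towards the end of the carrier away from the wire handle, where the probe dips; the round white rinse bottle goes fully down in the round well. Never tip a bottle over, leave the tip box and the timer where they stand, and let go of everything at the end.

Things in the scene. Friction and masses are not known exactly. Their poses are not given: they have to be found in the camera images.
- slim_bottle_a: tall slim dark-amber bottle, closed screw cap, 26 mm (x) by 45 mm (y), body 116 mm high, 132 mm with cap, about 90 g. Origin: centre of the underside, z up; x crosses the narrow side (grasp across it), y runs along the broad side; the cap is off-centre, 8 mm towards the bottle's own -y, and the body narrows by 6 mm from that end to the other. Interchangeable with slim_bottle_b.
- slim_bottle_b: tall slim dark-amber bottle, closed screw cap, 26 mm (x) by 45 mm (y), body 116 mm high, 132 mm with cap, about 90 g. Origin: centre of the underside, z up; x crosses the narrow side (grasp across it), y runs along the broad side; the cap is off-centre, 8 mm towards the bottle's own -y, and the body narrows by 6 mm from that end to the other. Interchangeable with slim_bottle_a.
- broad_bottle_a: low broad dark-amber bottle, closed screw cap, 33 mm (x) by 56 mm (y), body 77 mm high, 94 mm with cap, about 90 g. Origin: centre of the underside, z up; x crosses the narrow side (grasp across it), y runs along the broad side; the cap is off-centre, 8 mm towards the bottle's own -y, and the body narrows by 8 mm from that end to the other. Interchangeable with broad_bottle_b.
- broad_bottle_b: low broad dark-amber bottle, closed screw cap, 33 mm (x) by 56 mm (y), body 77 mm high, 94 mm with cap, about 90 g. Origin: centre of the underside, z up; x crosses the narrow side (grasp across it), y runs along the broad side; the cap is off-centre, 8 mm towards the bottle's own -y, and the body narrows by 8 mm from that end to the other. Interchangeable with broad_bottle_a.
- rinse_bottle: round white bottle with a white screw cap, 40 mm diameter, straight body to about 55 mm height, 76 mm high with cap, about 70 g. Its origin is the centre of its underside, z up; it may face any way.
- slim_carrier: Slim bottles' carrier: fixed grey block, flat top 44 mm above the deck, wire handle loop (30 mm wide, top 67 mm) at one end. Origin: on the deck under the handle; +x runs along the block away from the handle, z up. 50 mm wide. Spans x -16 to 168 mm. Two pockets, centres x = 55 and 127 mm, y = 0, floor 10 mm above the deck, 2 mm bevel at the mouth, each 53 mm (x) by 34 mm (y).
- broad_carrier: Broad bottles' carrier: fixed grey block, flat top 32 mm above the deck, wire handle loop (30 mm wide, top 55 mm) at one end. Origin: on the deck under the handle; +x runs along the block away from the handle, z up. 56 mm wide. Spans x -16 to 168 mm. Two pockets, centres x = 55 and 127 mm, y = 0, floor 10 mm above the deck, 2 mm bevel at the mouth, each 64 mm (x) by 41 mm (y).
- round_holder: Round bottle's holder: fixed grey block, flat top 32 mm above the deck, wire handle loop (30 mm wide, top 55 mm) at one end. Origin: on the deck under the handle; +x runs along the block away from the handle, z up. 66 mm wide, spans x -16 to 92 mm. One round well, 48 mm across, centre x = 55 mm, y = 0, floor 10 mm above the deck, 2 mm bevel at the mouth.
- tip_rack: bystander: pipette tip box with a turquoise lower part, 69 x 118 x 66 mm, loose on the deck at the right edge; origin at the centre of its underside
- bench_timer: bystander: small white bench timer with three keys, 46 x 58 x 18 mm, loose on the deck at the right front; origin at the centre of its underside
There are look-alikes about, which are no part of the job. Leave any red or yellow look-alike of the broad_bottle_a alone.

How it is judged:
By the outcome, as a careful person would: the job done as asked, in the order asked, and still so for the second after the job is handed in, with the robot touching nothing.
It also fails if it takes over 122 s, if anything falls off the work surface, if the arm or the gripper's body presses on something with over 40 N, if the wrist force passes 120 N, or if a joint passes its speed limit or range.

## Working session

There is one attempt and no reset: what is moved stays moved. The work goes in short steps, Python scripts to look and compute and a shell command to move; the robot and the scene stay as the last step left them, time stands still between calls to the robot, and variables do not carry over. Pictures are saved under pics/ and viewed, at most 15 in all, crops included, and the job is handed in when it is done.

```bash
mkdir -p pics; ls; python3 - <<'E'
from plant import manip
import cv2,numpy as np
for n in("top","side"):
    im=manip.snapshot(n); cv2.imwrite(f"pics/{n}0.png",im[:,:,::-1]); 
    m=manip.camera_model(n); print(n,{k:np.round(v,4).tolist() for k,v in m.items()})
print(manip.sense())
E
```

```text
pics
top {'fx': 462.3069, 'fy': 462.3069, 'cx': 320.8141, 'cy': 195.6606, 'dist': [-0.0539, 0.0, 0.0, 0.0, 0.0], 'T': [[-0.0868, -0.9762, 0.1988, 368.7321], [-0.9962, 0.0859, -0.0133, -62.6458], [-0.0041, -0.1992, -0.98, 1234.3195], [0.0, 0.0, 0.0, 1.0]]}
side {'fx': 392.9086, 'fy': 392.9086, 'cx': 320.6648, 'cy': 201.0615, 'dist': [-0.0848, 0.0, 0.0, 0.0, 0.0], 'T': [[-0.9825, -0.1014, 0.1565, 441.6448], [-0.1861, 0.5882, -0.787, 727.6606], [-0.0122, -0.8023, -0.5968, 630.5589], [0.0, 0.0, 0.0, 1.0]]}
{'time_s': 0.1, 'q': array([ 1.12502940e+00,  3.20203671e-01,  1.56556644e+00,  7.44773570e-06,
        1.25740560e+00, -1.99769856e-02]), 'joint_velocities': array([-0.00136901, -0.00062145, -0.00334596, -0.00138406,  0.00093619,
       -0.00020706]), 'joint_torque': array([ 1.63753160e-03, -4.16409588e+01, -2.34706789e+01, -8.89775856e-05,
        4.95330882e-03,  2.66531266e-06]), 'eef_pos': array([237.29574198, 523.27386798, 230.57664565]), 'eef_rot': array([ 2.11291450e-01,  9.77422783e-01, -7.69345687e-04, -1.86109250e-04]), 'force': array([-0.08171804, -0.37939527,  0.22054914]), 'ft_torque': array([0.00192304, 0.02115831, 0.03125553]), 'finger_force': 0.0, 'gripper_width': 85.4940055302756}
```

View pics/top0.png

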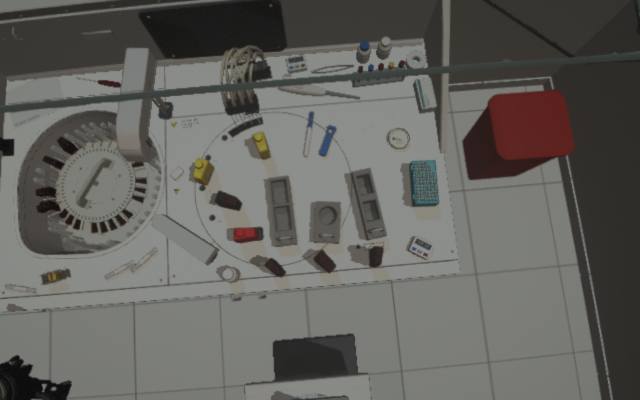

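View pics/side0.png

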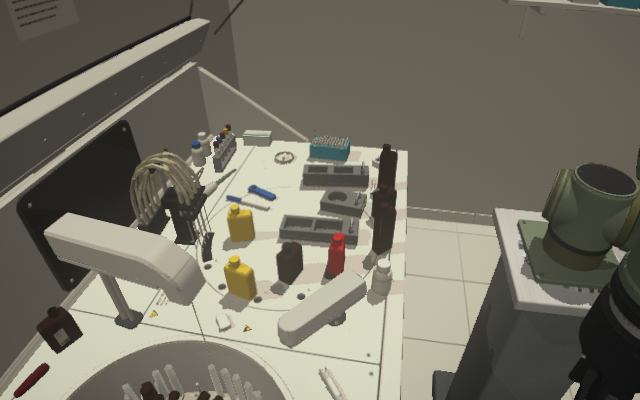

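The top view shows dark bottles at about (228,201), (275,267), (324,260) and (376,256). The white bottle is at (230,274), the carriers at (283,210) and (368,203), and the round holder at (327,222). In the side view the three near bottles overlap around (385,200), so I'll zoom in.

```bash
cat > h.py <<'E'
from plant import manip
import cv2,numpy as np
_c={}
def cam(n):
    if n not in _c: _c[n]=manip.camera_model(n)
    m=_c[n]; K=np.array([[m["fx"],0,m["cx"]],[0,m["fy"],m["cy"]],[0,0,1.]]); return K,np.array(m["dist"]),np.array(m["T"])
def ray(n,px):
    K,d,T=cam(n); p=cv2.undistortPoints(np.array(px,float).reshape(-1,1,2),K,d).reshape(-1,2)
    return T[:3,3],np.c_[p,np.ones(len(p))]@T[:3,:3].T
def onz(n,px,z):
    o,r=ray(n,px); return o+r*((z-o[2])/r[:,2])[:,None]
def proj(n,P):
    K,d,T=cam(n); R=T[:3,:3].T
    return cv2.projectPoints(np.array(P,float).reshape(-1,1,3),cv2.Rodrigues(R)[0],-R@T[:3,3],K,d)[0].reshape(-1,2)
def save(n,name,x0,y0,x1,y1,s,grid=10):
    im=manip.snapshot(n)[:,:,::-1]; c=im[y0:y1,x0:x1]
    c=np.clip(255*(c/255.)**0.6,0,255).astype(np.uint8)
    c=cv2.resize(c,None,fx=s,fy=s,interpolation=cv2.INTER_CUBIC)
    for u in range(-(-x0//grid)*grid,x1,grid): cv2.putText(c,str(u),((u-x0)*s,8),0,.3,(0,255,0),1); cv2.line(c,((u-x0)*s,10),((u-x0)*s,14),(0,255,0),1)
    for v in range(-(-y0//grid)*grid,y1,grid): cv2.putText(c,str(v),(0,(v-y0)*s+3),0,.3,(0,255,0),1); cv2.line(c,(20,(v-y0)*s),(24,(v-y0)*s),(0,255,0),1)
    cv2.imwrite(f"pics/{name}.png",c)
E
python3 - <<'E'
from h import *
save("top","t1",195,165,395,290,4); save("side","s1",260,120,420,320,3)
E
```

```text
(no output)
```

View pics/t1.png

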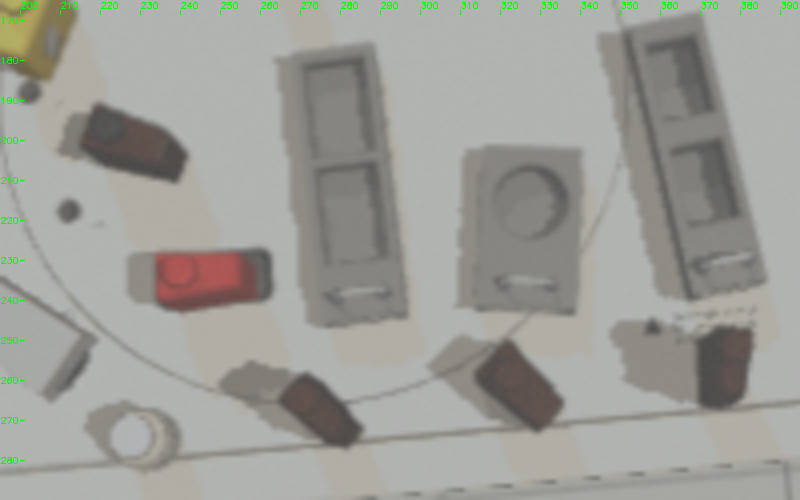

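View pics/s1.png

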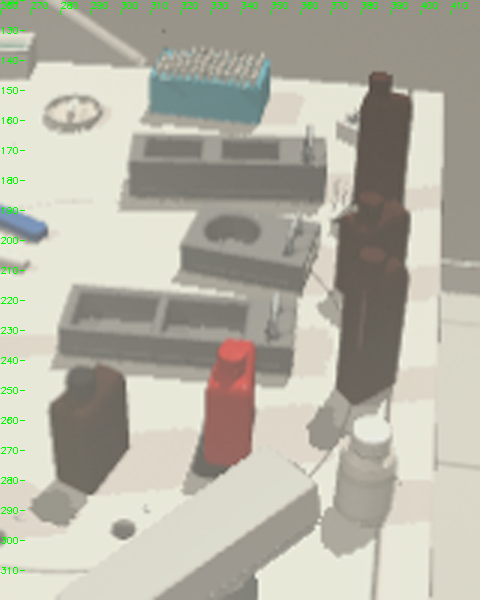

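The close-ups show one broad bottle at top (228,201) and three dark bottles near the front edge at (275,267), (324,260) and (376,256), with the far one tall. The handles are all on the near (-x) side of the blocks. Next I'll convert the pixels to world points.

```bash
python3 - <<'E'
from h import *
np.set_printoptions(precision=1,suppress=True)
t=lambda L:[(195+a/4-.5+.125,165+b/4-.5+.125) for a,b in L]
s=lambda L:[(260+a/3-.33,120+b/3-.33) for a,b in L]
def show(nm,P): 
    P=P[:,:2]; print(nm,P.tolist() and np.round(P,1).tolist(),'mean',P.mean(0))
for nm,z,L in (("broad out",32,[(295,50),(373,43),(408,318),(308,327)]),("bA",32,[(300,65),(366,56),(376,153),(311,161)]),("bB",32,[(314,168),(378,160),(388,255),(325,265)]),
 ("slim out",44,[(632,28),(702,12),(767,283),(690,300)]),("sA",44,[(643,40),(697,35),(715,110),(663,120)]),("sB",44,[(670,150),(722,138),(741,215),(690,228)]),
 ("rnd out",32,[(468,145),(582,148),(577,315),(473,307)]),("well",32,[(530,203)])):
    show(nm,onz("top",t(L),z))
for nm,z,L in (("S broad out",32,[(72,285),(297,295),(293,348),(60,332)]),("S slim out",44,[(135,133),(327,138),(327,175),(128,163)]),("S well",32,[(232,229)])):
    show(nm,onz("side",s(L),z))
# dark masks
for n in("top","side"):
    im=manip.snapshot(n).astype(int); 
    hsv=cv2.cvtColor(im.astype(np.uint8),cv2.COLOR_RGB2HSV)
    m=((im.max(2)<75)).astype(np.uint8)
    k,lab,st,ce=cv2.connectedComponentsWithStats(m)
    for i in range(1,k):
        if 100<st[i,4]<4000 and 190<ce[i][0]<420 and 130<ce[i][1]<300: print(n,st[i],ce[i])
    cv2.imwrite(f"pics/m_{n}.png",cv2.resize(m[120:300,200:420]*255,None,fx=3,fy=3,interpolation=0))
    for u,v in ((228,201),(275,267),(324,260),(376,256),(290,262),(300,240),(262,255)): print(im[v,u],end=' ')
print()
# candidate base/cap
for nm,px in (("b1",(228,201)),("b2",(275,267)),("b3",(324,260)),("b4",(376,256)),("rinse",(228,274))):
    print(nm,onz("top",[px],0)[0],onz("top",[px],94)[0],onz("top",[px],132)[0])
E
```

```text
broad out [[675.4, 56.6], [675.6, 4.2], [490.0, -5.1], [489.8, 60.2]] mean [582.7  29. ]
bA [[664.8, 53.9], [667.1, 9.5], [600.7, 7.6], [599.1, 50.9]] mean [632.9  30.5]
bB [[594.2, 49.2], [595.9, 6.7], [532.2, 4.8], [529.2, 46.4]] mean [562.9  26.8]
slim out [[667.7, -168.6], [674.5, -216.1], [491.0, -238.5], [484.4, -187.7]] mean [ 579.4 -202.7]
sA [[658.9, -175.0], [659.1, -211.1], [607.5, -217.4], [603.8, -182.6]] mean [ 632.3 -196.5]
sB [[583.5, -185.1], [588.4, -219.9], [536.6, -226.7], [531.0, -192.7]] mean [ 559.9 -206.1]
rnd out [[600.7, -53.5], [592.1, -128.4], [482.3, -114.7], [493.4, -47.8]] mean [542.1 -86.1]
well [[558.4, -90.9]] mean [558.4 -90.9]
S broad out [[677.4, 8.5], [495.6, -10.0], [491.5, 54.1], [671.4, 66.8]] mean [584.   29.9]
S slim out [[673.9, -213.1], [492.3, -234.7], [486.6, -170.9], [668.7, -160.2]] mean [ 580.4 -194.8]
S well [[560.9, -90.5]] mean [560.9 -90.5]
top [409 163  28  44 170] [415. 190.]
top [351 173  25  67 167] [360.6 209.1]
top [356 173  18  21 178] [366.5 182.4]
top [270 179  19  25 156] [280.5 188.7]
top [214 191  28  20 334] [227.1 20
[... 303 characters left out ...]
35] [51 39 37] [47 39 37] [137 139 136] [139 141 138] [138 133 123] side [ 372  144   25  111 1972] [384.4 201.7]
side [322 175  47  12 405] [346.3 179.5]
side [334 205  28  12 120] [349.2 209.8]
side [203 233  11  29 198] [207.3 247.7]
side [277 243  26  42 793] [289.5 262.7]
[178 175 156] [219 219 195] [218 218 194] [105 101  90] [63 59 51] [101  97  87] [219 218 195] 
b1 [626.5 174.    0. ] [606.8 156.   94. ] [598.9 148.7 132. ]
b2 [437.7  58.2   0. ] [432.5  49.   94. ] [430.4  45.3 132. ]
b3 [444.9 -72.7   0. ] [439.1 -71.9  94. ] [436.7 -71.6 132. ]
b4 [ 443.3 -211.2    0. ] [ 437.6 -199.9   94. ] [ 435.3 -195.3  132. ]
rinse [429.9 183.6   0. ] [425.3 164.8  94. ] [423.4 157.3 132. ]
```

```bash
python3 - <<'E'
from h import *
np.set_printoptions(precision=1,suppress=True)
# cap pixel picks: top crop & side crop -> triangulate
T=lambda a,b:(195+a/4-.4,165+b/4-.4); S=lambda a,b:(260+a/3-.33,120+b/3-.33)
for nm,tp,sp in (("b1",T(108,124),S(82,370)),("b2",T(303,394),S(372,250)),("b3",T(500,360),S(374,196)),("b4?",T(730,350),S(380,78)),("rinse",T(134,436),S(371,425))):
    o1,r1=ray("top",[tp]);o2,r2=ray("side",[sp])
    A=np.c_[r1[0],-r2[0]]; l=np.linalg.lstsq(A,o2-o1,rcond=None)[0]
    print(nm,tp,o1+l[0]*r1[0],o2+l[1]*r2[0])
# darks closer: enlarged with strong gamma
im=manip.snapshot("top")[:,:,::-1]
tiles=[]
for u,v in ((228,201),(275,267),(324,260),(376,256)):
    c=im[v-16:v+16,u-18:u+18]; c=np.clip(c*2.6,0,255).astype(np.uint8)
    c=cv2.resize(c,None,fx=10,fy=10,interpolation=cv2.INTER_CUBIC)
    for k in range(0,36,4): cv2.putText(c,str(u-18+k),(k*10,8),0,.3,(0,0,255),1)
    for k in range(0,32,4): cv2.putText(c,str(v-16+k),(0,k*10+3),0,.3,(0,0,255),1)
    tiles.append(c)
cv2.imwrite("pics/d.png",np.vstack([np.hstack(tiles[:2]),np.hstack(tiles[2:])])[:600])
E
```

```text
b1 (221.6, 195.6) [621.9 171.3  95. ] [622.3 171.3  95.1]
b2 (270.35, 263.1) [440.4  55.5 132.9] [440.1  55.5 132.9]
b3 (319.6, 254.6) [452.7 -62.3 100.3] [442.7 -61.8  99.5]
b4? (377.1, 252.1) [ 444.3 -199.   131.4] [ 447.8 -199.1  131.6]
rinse (228.1, 273.6) [427.2 168.5  74.2] [429.  168.4  74.2]
```

View pics/d.png

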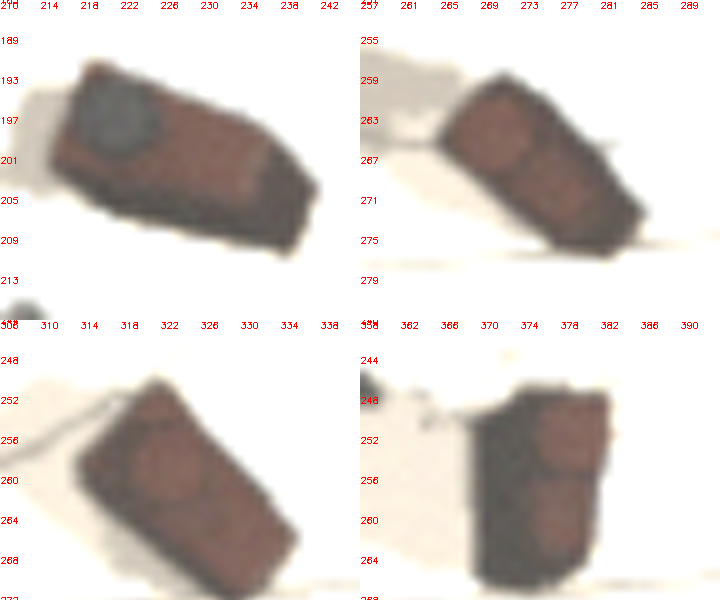

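The tiles show cap circles at: slim b2 (270,264), slim b4 (378.5,251.5), broad b1 (221.6,195.6) and broad b3 (321.5,258.5). All caps face the +x/+y side. Next I'll compute the bottle poses and targets.

```bash
python3 - <<'E'
from h import *
np.set_printoptions(precision=1,suppress=True)
def f(nm,cap,hc,hb,wide,nar):
    C=onz("top",[cap],hc)[0]; W=onz("top",wide,hb); N=onz("top",nar,hb)
    w=W.mean(0);n=N.mean(0);d=w-n;a=np.arctan2(d[1],d[0])
    u=np.array([np.cos(a),np.sin(a)])
    print(nm,"cap",C[:2],"ctr(edges)",((w+n)/2)[:2],"ctr(cap)",C[:2]-8*u,"capdir deg",np.degrees(a),"len",np.hypot(*d[:2]),"h=",a-np.pi/2, "widths",np.linalg.norm(W[0]-W[1]),np.linalg.norm(N[0]-N[1]))
f("b1",(221.6,196),94,77,[(219.5,191.5),(215.5,201.5)],[(236.5,198.5),(234.5,205)])
f("b3",(321.7,258.5),94,77,[(321,250.5),(314.5,257.5)],[(334.5,265.5),(328,271.5)])
f("b2",(270.3,264),132,116,[(271,259.2),(265.2,265)],[(281.5,272),(277.5,274.5)])
f("b4",(378.5,251.7),132,116,[(374.3,247.5),(382,247.5)],[(374.7,265.5),(380,265.5)])
f("red",(240,232),94,77,[(234,228),(234,242)],[(258,230),(258,240)])
print("rinse",onz("top",[(228.3,273.8)],76)[0], onz("side",[(383.5,261.5)],76))
E
```

```text
b1 cap [621.1 171.6] ctr(edges) [615.7 162.9] ctr(cap) [618.2 164.1] capdir deg 68.685607697828 len 48.826866114411274 h= -0.3720063237346354 widths 27.692758028497522 17.48868299463799
b3 cap [443.2 -66.6] ctr(edges) [437. -73.] ctr(cap) [436.9 -71.5] capdir deg 38.088528384063466 len 49.05927901616406 h= -0.9060260992536738 widths 23.753153489920123 21.87524058584849
b2 cap [438.3  55.9] ctr(edges) [429.9  49.8] ctr(cap) [432.3  50.6] capdir deg 41.481892204993116 len 38.442590254484685 h= -0.8468007278603962 widths 19.483056762111914 11.18871311225498
b4 cap [ 444.9 -202.4] ctr(edges) [ 434.8 -201.4] ctr(cap) [ 437.  -201.2] capdir deg -8.841190506948648 len 43.23586220008447 h= -1.725104210937217 widths 18.62291562187686 12.725982750809134
red cap [525.9 129.9] ctr(edges) [519.4 118.1] ctr(cap) [525.2 121.9] capdir deg 85.05568371868686 len 60.630396202835534 h= -0.08629459836887632 widths 35.42273489245536 25.265991285378483
rinse [426.6 167.7  76. ] [[428.7 170.6  76. ]]
```

```bash
R='[0.27,-0.98,0,0,0,-0.64,0.4]'
python3 -m jog '[[0.27,-0.98,0,0,0,-0.64,0.4],[0.27,-0.98,0,0,0,-0.64,0.4],[0.27,-0.98,0,0,0,-0.64,0.4],[0.27,-0.98,0,0,0,-0.64,0.4],[0.27,-0.98,0,0,0,-0.64,0.4],[0.27,-0.98,0,0,0,-0.64,0.4],[0.27,-0.98,0,0,0,-0.64,0.4],[0.27,-0.98,0,0,0,-0.64,0.4]]' 40
python3 -m jog '[[0.27,-0.98,0,0,0,-0.64,0.4],[0.27,-0.98,0,0,0,-0.64,0.4],[0.27,-0.98,0,0,0,-0.64,0.4],[0.27,-0.98,0,0,0,-0.64,0.4],[0.27,-0.98,0,0,0,-0.64,0.4],[0.27,-0.98,0,0,0,-0.64,0.4],[0.27,-0.98,0,0,0,-0.64,0.4],[0.27,-0.98,0,0,0,-0.64,0.4]]'
python3 -m jog '[[0.27,-0.98,0,0,0,-0.64,0.4],[0.27,-0.98,0,0,0,-0.64,0.4],[0.27,-0.98,0,0,0,-0.64,0.4],[0.27,-0.98,0,0,0,-0.64,0.4],[0.27,-0.98,0,0,0,-0.64,0.4],[0.27,-0.98,0,0,0,-0.64,0.4],[0.27,-0.98,0,0,0,-0.64,0.4],[0.27,-0.98,0,0,0,-0.64,0.4]]'
python3 -m jog '[[0.27,-0.98,0,0,0,-0.64,0.4],[0.27,-0.98,0,0,0,-0.64,0.4],[0.27,-0.98,0,0,0,-0.64,0.4],[0.27,-0.98,0,0,0,-0.64,0.4],[0.27,-0.98,0,0,0,-0.64,0.4],[0.27,-0.98,0,0,0,-0.64,0.4],[0.27,-0.98,0,0,0,-0.64,0.4],[0.27,-0.98,0,0,0,-0.64,0.4]]'
cat >> h.py <<'E'
from scipy.spatial.transform import Rotation as Ro
def st():
    s=manip.sense(); y=Ro.from_quat(s["eef_rot"]).as_matrix()
    h=s["q"][0]-s["q"][5]
    print("t %.1f"%s["time_s"],"pos",np.round(s["eef_pos"],1),"h %.3f"%np.arctan2(y[1,1],y[0,1]),"tilt",np.round(y[:2,2],3),"q",np.round(s["q"],2),"w %.1f ff %.1f"%(s["gripper_width"],s["finger_force"]),"F",np.round(s["force"],1))
    return s
def go(x,y,z,h):
    s=st(); d=np.array([x,y,z])-s["eef_pos"]; R=Ro.from_quat(s["eef_rot"]).as_matrix()
    T=np.array([[-np.sin(h),np.cos(h),0],[np.cos(h),np.sin(h),0],[0,0,-1.]])  # cols x,y,z
    T=np.c_[np.cross([np.cos(h),np.sin(h),0],[0,0,-1]),[np.cos(h),np.sin(h),0],[0,0,-1]]
    r=Ro.from_matrix(T@R.T).as_rotvec()
    print("shift/20:",np.round(d/20,2),"turn/.12:",np.round(r/.12,2))
E
python3 -c "
from h import *
go(437,-201,73,-1.70)"
```

```text
time_s: 1.02
eef_pos: [280.8, 365.9, 231.4]
eef_rot: [0.499, 0.867, 0.0, 0.0]
force: [1.0, 0.4, -0.1]
gripper_width: 60.0
finger_force: 0.0
time_s: 1.68
eef_pos: [324.0, 209.1, 231.5]
eef_rot: [0.737, 0.676, 0.0, 0.0]
force: [0.1, -0.5, 0.1]
gripper_width: 59.6
finger_force: 0.0
time_s: 2.35
eef_pos: [367.2, 52.3, 231.5]
eef_rot: [0.907, 0.421, 0.0, 0.0]
force: [0.3, -0.3, 0.3]
gripper_width: 59.4
finger_force: 0.0
time_s: 3.02
eef_pos: [410.4, -104.6, 231.5]
eef_rot: [0.992, 0.127, 0.0, 0.0]
force: [0.0, 0.7, -0.5]
gripper_width: 59.5
finger_force: 0.0
t 3.0 pos [ 410.4 -104.6  231.5] h -1.317 tilt [ 0. -0.] q [-0.28  0.08  1.88 -0.    1.18  1.04] w 59.5 ff 0.0 F [ 0.   0.7 -0.5]
shift/20: [ 1.33 -4.82 -7.92] turn/.12: [ 0.    0.   -3.19]
```

```bash
python3 -m jog '[[0.27,-0.96,0,0,0,-0.64,0.4],[0.27,-0.96,0,0,0,-0.64,0.4],[0.27,-0.96,0,0,0,-0.64,0.4],[0.27,-0.96,0,0,0,-0.64,0.4],[0.27,-0.96,0,0,0,-0.64,0.4]]' >/dev/null
python3 -m jog '[[0,0,-1,0,0,0,0.4],[0,0,-1,0,0,0,0.4],[0,0,-1,0,0,0,0.4],[0,0,-1,0,0,0,0.4],[0,0,-1,0,0,0,0.4],[0,0,-1,0,0,0,0.4],[0,0,-1,0,0,0,0.4],[0,0,-0.9,0,0,0,0.4]]'
python3 -c "
from h import *
go(437,-201,73,-1.70); save('top','t2',320,190,440,300,5)"
```

```text
time_s: 4.1
eef_pos: [437.1, -199.5, 72.3]
eef_rot: [0.998, -0.063, -0.0, 0.0]
force: [0.4, -0.8, -0.5]
gripper_width: 59.7
finger_force: 0.0
t 4.1 pos [ 437.1 -199.5   72.3] h -1.697 tilt [-0.  0.] q [-0.45  0.34  2.   -0.    0.8   1.24] w 59.7 ff 0.0 F [ 0.4 -0.8 -0.5]
shift/20: [-0.01 -0.08  0.03] turn/.12: [-0.   -0.   -0.03]
```

View pics/t2.png

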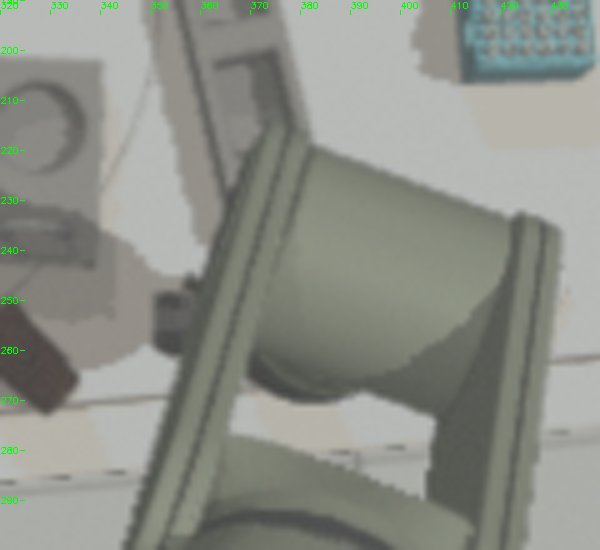

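The arm hides the bottle from the top camera, so I'll close the gripper and judge by the finger width.

```bash
python3 -m jog '[[0,-0.08,0,0,0,0,-1],[0,0,0,0,0,0,-1],[0,0,0,0,0,0,-1],[0,0,0,0,0,0,-1],[0,0,0,0,0,0,-1],[0,0,0,0,0,0,-1]]' 40
python3 -m jog '[[0,0,0.3,0,0,0,-1],[0,0,0.6,0,0,0,-1],[0,0,1,0,0,0,-1],[0,0,1,0,0,0,-1],[0,0,1,0,0,0,-1],[0,0,1,0,0,0,-1],[0,0,0.3,0,0,0,-1]]'
python3 -c "
from h import *
st(); save('side','s2',280,60,480,260,3)"
```

```text
time_s: 4.65
eef_pos: [438.5, -201.8, 74.7]
eef_rot: [0.998, -0.063, 0.002, 0.001]
force: [0.8, -0.2, 4.6]
gripper_width: 23.2
finger_force: 39.4
time_s: 5.23
eef_pos: [438.2, -201.5, 180.1]
eef_rot: [0.998, -0.063, 0.002, 0.001]
force: [0.5, -0.3, -1.0]
gripper_width: 23.4
finger_force: 39.1
t 5.2 pos [ 438.2 -201.5  180.1] h -1.697 tilt [ 0.004 -0.002] q [-0.45  0.21  1.85  0.    1.07  1.24] w 23.4 ff 39.1 F [ 0.5 -0.3 -1. ]
```

View pics/s2.png

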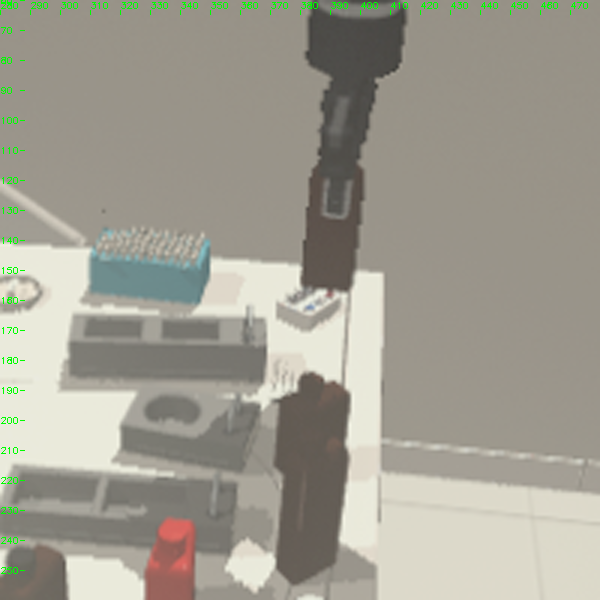

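```bash
python3 -c "
from h import *
print(onz('side',[(380.7,154.8),(397.4,156.3)],106), proj('side',[(460,-190,106),(415,-190,106)]))
go(634,-196.5,180,-1.45)"
```

```text
[[ 460.28450039 -193.592772    106.        ]
 [ 416.22236818 -193.26424136  106.        ]] [[380.7212777  155.47874159]
 [397.83022714 156.95592692]]
t 5.3 pos [ 438.3 -201.5  179.8] h -1.697 tilt [ 0.004 -0.002] q [-0.45  0.21  1.85 -0.    1.07  1.24] w 23.5 ff 39.2 F [-0.4 -0.5 -0.9]
shift/20: [9.79 0.25 0.01] turn/.12: [0.01 0.04 2.05]
```

```bash
python3 -m jog '[[0.97,0.02,0,0,0,0.2,-1],[0.97,0.02,0,0,0,0.2,-1],[0.97,0.02,0,0,0,0.2,-1],[0.97,0.02,0,0,0,0.2,-1],[0.97,0.02,0,0,0,0.2,-1],[0.97,0.02,0,0,0,0.2,-1],[0.97,0.03,0,0,0,0.2,-1],[0.97,0.03,0,0,0,0.2,-1]]' >/dev/null
python3 -m jog '[[0.97,0.03,0,0,0,0.2,-1],[0.97,0.03,0,0,0,0.2,-1],[0,0,-0.8,0,0,0,-1],[0,0,-0.9,0,0,0,-1],[0,0,-0.6,0,0,0,-1],[0,0,0,0,0,0,-1]]'
python3 -c "
from h import *
go(632,-197,84.7,-1.446); save('side','s3',290,90,410,210,5)"
```

```text
time_s: 6.45
eef_pos: [628.6, -195.4, 126.5]
eef_rot: [0.998, 0.057, -0.004, -0.002]
force: [0.5, 0.3, -1.2]
gripper_width: 23.4
finger_force: 39.1
t 6.5 pos [ 628.6 -195.4  126.5] h -1.457 tilt [-0.009  0.003] q [-0.32  0.53  1.5  -0.    1.12  1.14] w 23.4 ff 39.1 F [ 0.5  0.3 -1.2]
shift/20: [ 0.17 -0.08 -2.09] turn/.12: [-0.02 -0.07  0.09]
```

View pics/s3.png

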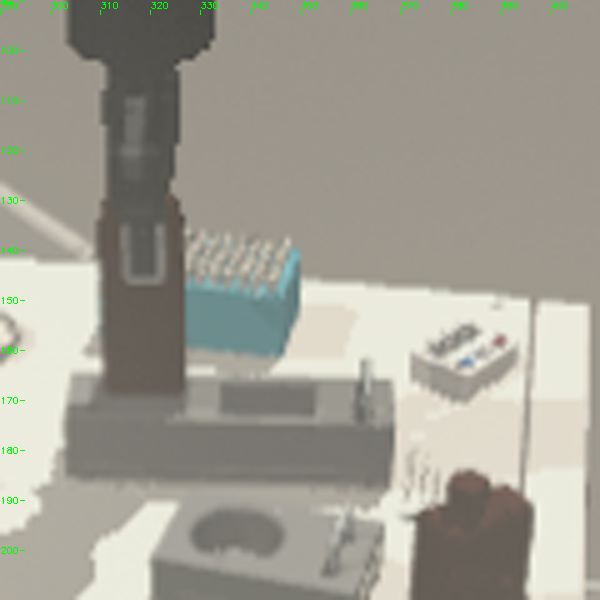

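```bash
python3 -m jog '[[0.17,-0.08,0,-0.02,-0.07,0.09,-1],[0,0,-0.3,0,0,0,-1],[0,0,-0.3,0,0,0,-1],[0,0,-0.3,0,0,0,-1]]'
python3 -m jog '[[0,0,-0.3,0,0,0,-1],[0,0,-0.3,0,0,0,-1],[0,0,-0.3,0,0,0,-1],[0,0,-0.2,0,0,0,-1],[0,0,0,0,0,0,-1]]'
python3 -c "
from h import *
go(632,-197,84.7,-1.446)"
```

```text
time_s: 6.83
eef_pos: [634.9, -198.1, 113.6]
eef_rot: [0.998, 0.062, 0.005, 0.002]
force: [0.1, 0.7, -2.4]
gripper_width: 23.8
finger_force: 39.2
time_s: 7.25
eef_pos: [634.0, -197.7, 90.0]
eef_rot: [0.998, 0.062, 0.003, 0.001]
force: [-0.1, -0.5, -1.3]
gripper_width: 23.4
finger_force: 39.1
t 7.2 pos [ 634.  -197.7   90. ] h -1.446 tilt [ 0.006 -0.002] q [-0.32  0.56  1.54  0.    1.03  1.13] w 23.4 ff 39.1 F [-0.1 -0.5 -1.3]
shift/20: [-0.1   0.03 -0.26] turn/.12: [ 0.01  0.05 -0.  ]
```

```bash
python3 -m jog '[[0,0,-0.2,0,0,0,-1],[0,0,-0.1,0,0,0,-1],[0,0,0,0,0,0,-1]]'
python3 -m jog '[[0,0,0,0,0,0,-0.1],[0,0,0,0,0,0,0.4],[0,0,0,0,0,0,0.4],[0,0,0,0,0,0,0.4],[0,0,0.5,0,0,0,0.4],[0,0,1,0,0,0,0.4],[0,0,1,0,0,0,0.4],[0,0,1,0,0,0,0.4]]'
python3 -m jog '[[0,0,1,0,0,0,0.4]]'
python3 -c "
from h import *
go(432,50.5,190,-.847)"
```

```text
time_s: 7.5
eef_pos: [634.7, -197.9, 85.1]
eef_rot: [0.998, 0.062, 0.004, 0.001]
force: [-1.0, 0.7, -1.1]
gripper_width: 23.4
finger_force: 39.2
time_s: 8.17
eef_pos: [634.8, -197.9, 156.9]
eef_rot: [0.998, 0.062, 0.004, 0.002]
force: [0.4, 0.3, 0.7]
gripper_width: 59.4
finger_force: 0.0
time_s: 8.25
eef_pos: [634.8, -197.9, 177.3]
eef_rot: [0.998, 0.062, 0.005, 0.002]
force: [0.4, -0.1, -0.4]
gripper_width: 59.7
finger_force: 0.0
t 8.2 pos [ 634.8 -197.9  177.3] h -1.446 tilt [ 0.009 -0.003] q [-0.32  0.49  1.43  0.    1.21  1.13] w 59.7 ff 0.0 F [ 0.4 -0.1 -0.4]
shift/20: [-10.14  12.42   0.63] turn/.12: [-0.    0.08  4.99]
```

```bash
python3 -m jog '[[-0.78,0.955,0.05,0,0.08,0.384,0.4],[-0.78,0.955,0.05,0,0,0.384,0.4],[-0.78,0.955,0.05,0,0,0.384,0.4],[-0.78,0.955,0.05,0,0,0.384,0.4],[-0.78,0.955,0.05,0,0,0.384,0.4],[-0.78,0.955,0.05,0,0,0.384,0.4],[-0.78,0.955,0.05,0,0,0.384,0.4],[-0.78,0.955,0.05,0,0,0.384,0.4]]' >/dev/null
python3 -m jog '[[-0.78,0.955,0.05,0,0,0.384,0.4],[-0.78,0.955,0.05,0,0,0.384,0.4],[-0.78,0.955,0.05,0,0,0.384,0.4],[-0.78,0.955,0.05,0,0,0.384,0.4],[-0.78,0.955,0.05,0,0,0.384,0.4],[0,0,0,0,0,0,0.4]]'
python3 -c "
from h import *
go(432.5,51,72.5,-.847)
im=manip.snapshot('top'); cv2.imwrite('pics/x.png',im[:,:,::-1])
"
```

```text
time_s: 9.42
eef_pos: [429.2, 52.5, 189.3]
eef_rot: [0.935, 0.356, -0.0, 0.0]
force: [-0.9, 0.7, -0.5]
gripper_width: 59.8
finger_force: 0.0
t 9.4 pos [429.2  52.5 189.3] h -0.843 tilt [-0.    -0.001] q [ 0.1   0.13  1.93 -0.    1.08  0.94] w 59.8 ff 0.0 F [-0.9  0.7 -0.5]
shift/20: [ 0.16 -0.08 -5.84] turn/.12: [ 0.01 -0.   -0.03]
```

```bash
python3 -m jog '[[0.16,-0.08,-0.84,0,0,0,0.4],[0,0,-1,0,0,0,0.4],[0,0,-1,0,0,0,0.4],[0,0,-1,0,0,0,0.4],[0,0,-1,0,0,0,0.4],[0,0,-1,0,0,0,0.4],[0,0,0,0,0,0,0.4]]'
python3 -m jog '[[0,0,0,0,0,0,-1],[0,0,0,0,0,0,-1],[0,0,0,0,0,0,-1],[0,0,0,0,0,0,-1],[0,0,0,0,0,0,-1],[0,0,0,0,0,0,-1]]'
python3 -m jog '[[0,0,0.3,0,0,0,-1],[0,0,0.6,0,0,0,-1],[0,0,1,0,0,0,-1],[0,0,1,0,0,0,-1],[0,0,1,0,0,0,-1],[0,0,1,0,0,0,-1],[0,0,0.3,0,0,0,-1]]'
python3 -c "
from h import *
go(560.5,-206,180,-1.446)"
```

```text
time_s: 10.05
eef_pos: [433.6, 48.0, 69.1]
eef_rot: [0.935, 0.354, -0.003, 0.001]
force: [0.7, 0.8, -1.4]
gripper_width: 59.7
finger_force: 0.0
time_s: 10.55
eef_pos: [436.3, 49.0, 72.9]
eef_rot: [0.935, 0.354, 0.001, 0.002]
force: [-0.8, 1.4, 6.8]
gripper_width: 23.7
finger_force: 39.3
time_s: 11.13
eef_pos: [436.5, 48.8, 178.5]
eef_rot: [0.935, 0.354, 0.002, 0.002]
force: [0.4, 0.0, -1.6]
gripper_width: 24.0
finger_force: 39.1
t 11.1 pos [436.5  48.8 178.5] h -0.847 tilt [ 0.006 -0.002] q [ 0.09  0.15  1.94 -0.    1.05  0.94] w 24.0 ff 39.1 F [ 0.4  0.  -1.6]
shift/20: [  6.2  -12.74   0.07] turn/.12: [ 0.03  0.04 -4.99]
```

```bash
python3 -m jog '[[0.477,-0.98,0,0,0,-0.384,-1],[0.477,-0.98,0,0,0,-0.384,-1],[0.477,-0.98,0,0,0,-0.384,-1],[0.477,-0.98,0,0,0,-0.384,-1],[0.477,-0.98,0,0,0,-0.384,-1],[0.477,-0.98,0,0,0,-0.384,-1],[0.477,-0.98,0,0,0,-0.384,-1],[0.477,-0.98,0,0,0,-0.384,-1]]' >/dev/null
python3 -m jog '[[0.477,-0.98,0,0,0,-0.384,-1],[0.477,-0.98,0,0,0,-0.384,-1],[0.477,-0.98,0,0,0,-0.384,-1],[0.477,-0.98,0,0,0,-0.384,-1],[0.477,-0.98,0,0,0,-0.384,-1],[0,0,-0.9,0,0,0,-1],[0,0,-0.9,0,0,0,-1],[0,0,-0.5,0,0,0,-1]]' >/dev/null
python3 -m jog '[[0,0,0,0,0,0,-1],[0,0,0,0,0,0,-1]]'
python3 -c "
from h import *
go(560.5,-206,84,-1.446); save('side','s4',290,90,410,210,5)"
```

```text
time_s: 12.63
eef_pos: [558.7, -205.7, 128.9]
eef_rot: [0.998, 0.063, -0.001, 0.001]
force: [-0.6, -0.6, -1.1]
gripper_width: 23.9
finger_force: 39.2
t 12.6 pos [ 558.7 -205.7  128.9] h -1.446 tilt [-0.003 -0.002] q [-0.37  0.43  1.66 -0.    1.05  1.08] w 23.9 ff 39.2 F [-0.6 -0.6 -1.1]
shift/20: [ 0.09 -0.01 -2.25] turn/.12: [ 0.01 -0.02 -0.  ]
```

View pics/s4.png

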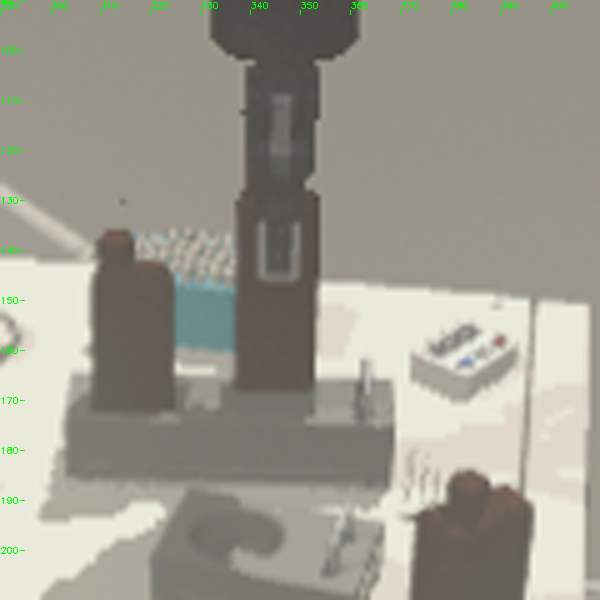

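The first slim bottle is seated at (313,160). The second one's base spans u 337–353 and the pocket 334–353, so it needs about +4 mm in x.

```bash
python3 -m jog '[[0.25,0.02,0,0,0,0,-1],[0,0,-0.3,0,0,0,-1],[0,0,-0.3,0,0,0,-1],[0,0,-0.3,0,0,0,-1],[0,0,-0.3,0,0,0,-1],[0,0,0,0,0,0,-1]]'
python3 -m jog '[[0,0,-0.3,0,0,0,-1],[0,0,-0.3,0,0,0,-1],[0,0,-0.25,0,0,0,-1],[0,0,-0.15,0,0,0,-1],[0,0,0,0,0,0,-1]]'
python3 -c "
from h import *
go(564,-206,84,-1.446)"
```

```text
time_s: 13.18
eef_pos: [563.0, -205.2, 103.8]
eef_rot: [0.998, 0.063, -0.002, 0.0]
force: [-0.7, 0.6, -1.7]
gripper_width: 24.1
finger_force: 39.2
time_s: 13.6
eef_pos: [563.6, -205.4, 84.5]
eef_rot: [0.998, 0.062, -0.001, 0.001]
force: [-0.4, 0.5, -1.6]
gripper_width: 23.9
finger_force: 39.3
t 13.6 pos [ 563.6 -205.4   84.5] h -1.446 tilt [-0.003 -0.002] q [-0.37  0.48  1.7  -0.    0.96  1.08] w 23.9 ff 39.3 F [-0.4  0.5 -1.6]
shift/20: [ 0.02 -0.03 -0.03] turn/.12: [ 0.01 -0.02 -0.  ]
```

```bash
python3 -m jog '[[0,0,-0.1,0,0,0,-1],[0,0,0,0,0,0,-0.1],[0,0,0,0,0,0,0.4],[0,0,0,0,0,0,0.4],[0,0,0,0,0,0,0.4],[0,0,0.5,0,0,0,0.4],[0,0,1,0,0,0,0.4],[0,0,1,0,0,0,0.4]]'
python3 -m jog '[[0,0,1,0,0,0,0.4],[0,0,1,0,0,0,0.4]]' >/dev/null
python3 -c "
from h import *
go(437,-72,140,-.906)"
```

```text
time_s: 14.27
eef_pos: [563.8, -205.5, 134.3]
eef_rot: [0.998, 0.062, -0.001, 0.001]
force: [-0.5, -1.0, 0.2]
gripper_width: 59.7
finger_force: 0.0
t 14.4 pos [ 564.2 -205.7  175.5] h -1.446 tilt [-0.    -0.003] q [-0.37  0.4   1.59 -0.    1.15  1.08] w 59.6 ff 0.0 F [ 0.2 -1.3  0.1]
shift/20: [-6.36  6.68 -1.77] turn/.12: [0.02 0.   4.5 ]
```

```bash
python3 -m jog '[[-0.8,0.835,0,0,0,0.5625,0.4],[-0.8,0.835,0,0,0,0.5625,0.4],[-0.8,0.835,0,0,0,0.5625,0.4],[-0.8,0.835,-0.3,0,0,0.5625,0.4],[-0.8,0.835,-0.3,0,0,0.5625,0.4],[-0.8,0.835,-0.3,0,0,0.5625,0.4],[-0.8,0.835,-0.3,0,0,0.5625,0.4],[-0.8,0.835,-0.4,0,0,0.5625,0.4]]' >/dev/null
python3 -m jog '[[0,0,0,0,0,0,0.4]]' >/dev/null
python3 -c "
from h import *
go(437.5,-72,36,-.906)"
```

```text
t 15.2 pos [431.7 -69.6 140.9] h -0.902 tilt [-0.005 -0.001] q [-0.18  0.19  2.   -0.    0.96  0.72] w 59.4 ff 0.0 F [-0.7  0.8  0.1]
shift/20: [ 0.29 -0.12 -5.25] turn/.12: [ 0.01 -0.04 -0.03]
```

```bash
python3 -m jog '[[0.25,-0.1,-0.25,0,0,0,0.4],[0,0,-1,0,0,0,0.4],[0,0,-1,0,0,0,0.4],[0,0,-1,0,0,0,0.4],[0,0,-1,0,0,0,0.4],[0,0,-0.9,0,0,0,0.4],[0,0,0,0,0,0,0.4]]'
python3 -m jog '[[0,0,0,0,0,0,-1],[0,0,0,0,0,0,-1],[0,0,0,0,0,0,-1],[0,0,0,0,0,0,-1],[0,0,0,0,0,0,-1],[0,0,0,0,0,0,-1]]'
python3 -m jog '[[0,0,0.3,0,0,0,-1],[0,0,0.6,0,0,0,-1],[0,0,1,0,0,0,-1],[0,0,1,0,0,0,-1],[0,0,1,0,0,0,-1]]'
python3 -c "
from h import *
go(634,31,115,-1.52)"
```

```text
time_s: 15.77
eef_pos: [440.8, -74.6, 36.2]
eef_rot: [0.945, 0.326, -0.002, 0.0]
force: [-1.0, 0.4, -0.4]
gripper_width: 60.1
finger_force: 0.0
time_s: 16.27
eef_pos: [442.5, -74.4, 39.6]
eef_rot: [0.945, 0.327, 0.001, 0.002]
force: [1.3, -1.1, 5.5]
gripper_width: 30.3
finger_force: 38.9
time_s: 16.68
eef_pos: [440.1, -73.7, 117.3]
eef_rot: [0.945, 0.326, -0.001, 0.001]
force: [0.2, 0.0, -0.8]
gripper_width: 30.5
finger_force: 39.5
t 16.7 pos [440.1 -73.7 117.3] h -0.906 tilt [-0.002 -0.002] q [-0.19  0.23  2.01 -0.    0.9   0.72] w 30.5 ff 39.5 F [ 0.2  0.  -0.8]
shift/20: [ 9.69  5.23 -0.12] turn/.12: [ 0.01 -0.02 -5.12]
```

```bash
python3 -m jog '[[0.97,0.523,0,0,0,-0.512,-1],[0.97,0.523,0,0,0,-0.512,-1],[0.97,0.523,0,0,0,-0.512,-1],[0.97,0.523,0,0,0,-0.512,-1],[0.97,0.523,0,0,0,-0.512,-1],[0.97,0.523,0,0,0,-0.512,-1],[0.97,0.523,0,0,0,-0.512,-1],[0.97,0.523,0,0,0,-0.512,-1]]' >/dev/null
python3 -m jog '[[0.97,0.523,0,0,0,-0.512,-1],[0.97,0.523,0,0,0,-0.512,-1],[0,0,-0.8,0,0,0,-1],[0,0,-0.8,0,0,0,-1],[0,0,0,0,0,0,-1],[0,0,0,0,0,0,-1]]'
python3 -c "
from h import *
go(634,31,50,-1.52); save('side','s5',260,130,380,250,5)"
```

```text
time_s: 17.85
eef_pos: [633.8, 30.7, 83.6]
eef_rot: [1.0, 0.025, -0.003, 0.001]
force: [0.0, -0.2, 0.1]
gripper_width: 30.3
finger_force: 39.6
t 17.9 pos [633.8  30.7  83.6] h -1.520 tilt [-0.005 -0.002] q [ 0.03  0.53  1.62 -0.    1.    1.55] w 30.3 ff 39.6 F [ 0.  -0.2  0.1]
shift/20: [ 0.01  0.02 -1.68] turn/.12: [ 0.02 -0.04  0.  ]
```

View pics/s5.png

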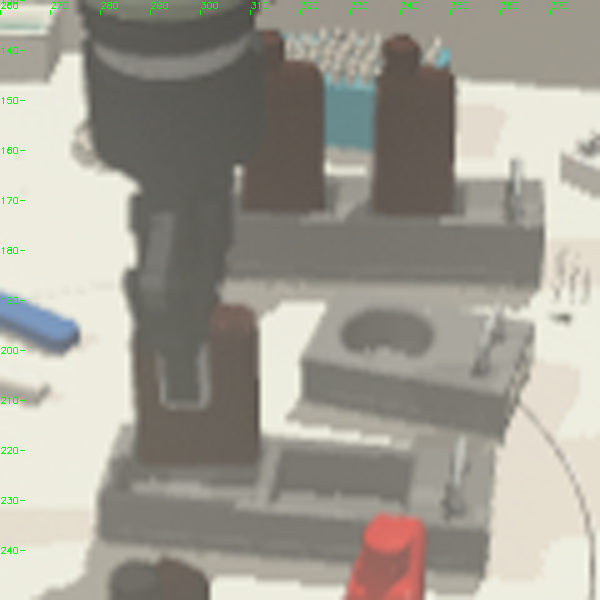

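```bash
python3 -c "
from h import *
np.set_printoptions(precision=1,suppress=True)
print(onz('side',[(287,222.5),(311.5,223.2)],44)); 
print(onz('side',[(286,227.3),(310.5,229)],32))
c=np.array([562.5,27.5]);u=np.array([np.cos(.05),np.sin(.05)]);n=np.array([-u[1],u[0]])
for k in (0,1):
  p=c+72*k*u
  print(proj('side',[[*(p+sx*32*u+sy*20.5*n),32] for sx,sy in((1,1),(-1,1),(-1,-1),(1,-1))]))
"
```

```text
[[657.4  50.   44. ]
 [600.4  42.6  44. ]]
[[659.7  53.6  32. ]
 [601.7  49.6  32. ]]
[[314.  229.4]
 [341.4 231.6]
 [343.  220.4]
 [316.5 218.3]]
[[283.7 226.9]
 [310.6 229.1]
 [313.2 218.1]
 [287.3 216. ]]
```

The slim bottles are both seated. The broad bottle's base spans x 600–657 and the pocket is centred near 633, so I'll shift +4 mm and lower.

```bash
python3 -m jog '[[0.2,0,0,0,0,0,-1],[0,0,-0.3,0,0,0,-1],[0,0,-0.3,0,0,0,-1],[0,0,-0.3,0,0,0,-1],[0,0,-0.3,0,0,0,-1],[0,0,0,0,0,0,-1]]'
python3 -m jog '[[0,0,-0.25,0,0,0,-1],[0,0,-0.15,0,0,0,-1],[0,0,-0.1,0,0,0,-1],[0,0,0,0,0,0,-1]]'
```

```text
time_s: 18.4
eef_pos: [637.9, 30.5, 58.8]
eef_rot: [1.0, 0.025, -0.002, 0.001]
force: [-0.4, 0.6, -0.5]
gripper_width: 30.2
finger_force: 39.6
time_s: 18.73
eef_pos: [639.0, 30.6, 50.1]
eef_rot: [1.0, 0.025, -0.001, 0.001]
force: [0.3, 0.8, -1.0]
gripper_width: 30.2
finger_force: 39.6
```

Next: release, lift, and head for b1. I'll raise the gripper above the 94 mm bottles first.

```bash
python3 -m jog '[[0,0,-0.05,0,0,0,-1],[0,0,0,0,0,0,0],[0,0,0,0,0,0,0.4],[0,0,0,0,0,0,0.4],[0,0,0,0,0,0,0.4],[0,0,0.5,0,0,0,0.4],[0,0,1,0,0,0,0.4],[0,0,1,0,0,0,0.4]]'
python3 -m jog '[[0,0,1,0,0,0,0.4],[0,0,1,0,0,0,0.4]]' >/dev/null
python3 -c "
from h import *
go(617,163,135,-.372)"
```

```text
time_s: 19.4
eef_pos: [638.6, 30.6, 100.1]
eef_rot: [1.0, 0.025, -0.002, 0.001]
force: [0.1, 0.1, 0.9]
gripper_width: 59.5
finger_force: 0.0
t 19.6 pos [639.2  30.6 141.4] h -1.520 tilt [-0.001 -0.002] q [ 0.03  0.48  1.54 -0.    1.12  1.55] w 59.7 ff 0.0 F [-0.6  0.3  0.3]
shift/20: [-1.11  6.62 -0.32] turn/.12: [0.02 0.01 9.57]
```

```bash
python3 -m jog '[[-0.11,0.662,0,0,0,0.957,0.4],[-0.11,0.662,0,0,0,0.957,0.4],[-0.11,0.662,0,0,0,0.957,0.4],[-0.11,0.662,0,0,0,0.957,0.4],[-0.11,0.662,0,0,0,0.957,0.4],[-0.11,0.662,0,0,0,0.957,0.4],[-0.11,0.662,0,0,0,0.957,0.4],[-0.11,0.662,0,0,0,0.957,0.4]]' >/dev/null
python3 -m jog '[[-0.11,0.662,0,0,0,0.957,0.4],[-0.11,0.662,0,0,0,0.957,0.4],[0,0,0,0,0,0,0.4],[0,0,0,0,0,0,0.4]]' >/dev/null
python3 -c "
from h import *
go(616.5,163,36,-.372)"
```

```text
t 20.6 pos [617.2 163.2 140.2] h -0.373 tilt [ 0.002 -0.002] q [ 0.24  0.48  1.54 -0.    1.11  0.62] w 59.7 ff 0.0 F [ 0.4 -0.5  0.1]
shift/20: [-0.03 -0.01 -5.21] turn/.12: [0.02 0.02 0.01]
```

```bash
python3 -m jog '[[0,0,-0.5,0,0,0,0.4],[0,0,-1,0,0,0,0.4],[0,0,-1,0,0,0,0.4],[0,0,-1,0,0,0,0.4],[0,0,-1,0,0,0,0.4],[0,0,-0.7,0,0,0,0.4],[0,0,0,0,0,0,0.4]]'
python3 -m jog '[[0,0,0,0,0,0,-1],[0,0,0,0,0,0,-1],[0,0,0,0,0,0,-1],[0,0,0,0,0,0,-1],[0,0,0,0,0,0,-1],[0,0,0,0,0,0,-1]]'
python3 -m jog '[[0,0,0.3,0,0,0,-1],[0,0,0.6,0,0,0,-1],[0,0,1,0,0,0,-1],[0,0,1,0,0,0,-1],[0,0,1,0,0,0,-1]]'
python3 -c "
from h import *
go(564,27.5,115,-1.52)"
```

```text
time_s: 21.15
eef_pos: [614.7, 161.2, 31.6]
eef_rot: [0.826, 0.563, -0.004, 0.0]
force: [-0.3, -0.2, -0.0]
gripper_width: 59.9
finger_force: 0.0
time_s: 21.65
eef_pos: [617.9, 163.0, 36.7]
eef_rot: [0.826, 0.564, 0.001, 0.002]
force: [0.3, -1.2, 2.9]
gripper_width: 29.5
finger_force: 39.6
time_s: 22.07
eef_pos: [616.9, 163.1, 115.1]
eef_rot: [0.826, 0.564, -0.0, 0.001]
force: [0.4, 0.6, -1.8]
gripper_width: 29.1
finger_force: 39.4
t 22.1 pos [616.9 163.1 115.1] h -0.372 tilt [ 0.001 -0.002] q [ 0.24  0.5   1.58 -0.    1.06  0.61] w 29.1 ff 39.4 F [ 0.4  0.6 -1.8]
shift/20: [-2.64 -6.78 -0.  ] turn/.12: [ 0.02 -0.   -9.57]
```

```bash
python3 -m jog '[[0,0,0.9,0,0,0,-1],[-0.2,-0.6,0.9,0,0,-0.957,-1],[-0.27,-0.686,0,0,0,-0.957,-1],[-0.27,-0.686,0,0,0,-0.957,-1],[-0.27,-0.686,0,0,0,-0.957,-1],[-0.27,-0.686,0,0,0,-0.957,-1],[-0.27,-0.686,0,0,0,-0.957,-1],[-0.27,-0.686,0,0,0,-0.957,-1]]' >/dev/null
python3 -m jog '[[-0.27,-0.686,0,0,0,-0.957,-1],[-0.27,-0.686,0,0,0,-0.957,-1],[-0.27,-0.686,0,0,0,-0.957,-1],[0,0,-0.9,0,0,0,-1],[0,0,-1,0,0,0,-1],[0,0,-1,0,0,0,-1],[0,0,-0.4,0,0,0,-1],[0,0,0,0,0,0,-1]]'
python3 -c "
from h import *
go(562.5,27.5,46,-1.52); save('side','s6',260,130,380,250,5)"
```

```text
time_s: 23.4
eef_pos: [563.1, 27.5, 82.3]
eef_rot: [1.0, 0.025, -0.003, 0.001]
force: [-0.5, 0.9, -1.4]
gripper_width: 28.9
finger_force: 39.4
t 23.4 pos [563.1  27.5  82.3] h -1.520 tilt [-0.005 -0.002] q [ 0.03  0.44  1.79 -0.    0.92  1.55] w 28.9 ff 39.4 F [-0.5  0.9 -1.4]
shift/20: [-0.03 -0.   -1.81] turn/.12: [ 0.02 -0.04  0.  ]
```

View pics/s6.png

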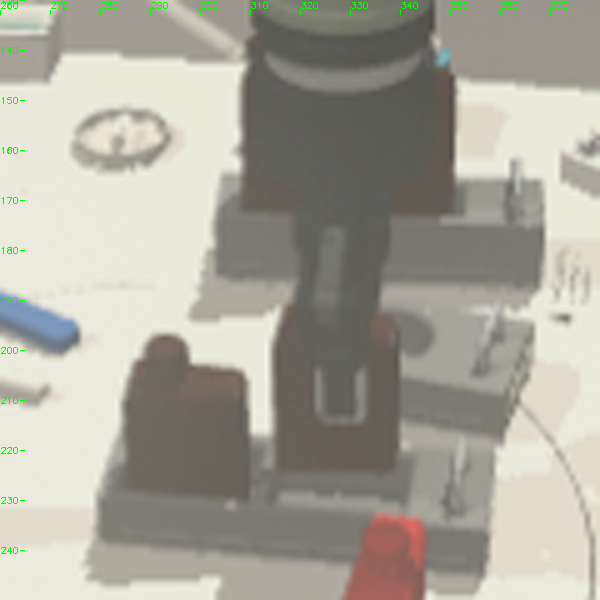

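```bash
python3 -c "
from h import *
print(onz('side',[(314.8,223.5),(339.6,224)],45.5).round(1))"
python3 -m jog '[[0,0,-0.3,0,0,0,-1],[0,0,0,0,0,0,-1]]' 
```

```text
[[592.3  44.1  45.5]
 [535.4  36.   45.5]]
time_s: 23.62
eef_pos: [564.9, 27.6, 78.0]
eef_rot: [1.0, 0.025, -0.0, 0.001]
force: [0.2, -0.6, -1.2]
gripper_width: 28.9
finger_force: 39.4
```

```bash
python3 -m jog '[[-0.08,0.04,-0.3,0,0,0,-1],[0,0,-0.3,0,0,0,-1],[0,0,-0.3,0,0,0,-1],[0,0,-0.3,0,0,0,-1],[0,0,0,0,0,0,-1]]'
python3 -m jog '[[0,0,-0.25,0,0,0,-1],[0,0,-0.15,0,0,0,-1],[0,0,0,0,0,0,-1]]'
```

```text
time_s: 24.03
eef_pos: [561.9, 28.3, 52.0]
eef_rot: [1.0, 0.025, -0.002, 0.001]
force: [0.2, 0.6, -1.2]
gripper_width: 29.1
finger_force: 39.4
time_s: 24.28
eef_pos: [563.3, 28.2, 46.6]
eef_rot: [1.0, 0.025, -0.0, 0.001]
force: [-1.9, -0.6, 7.3]
gripper_width: 29.2
finger_force: 39.9
```

```bash
python3 -m jog '[[0,0,0,0,0,0,0],[0,0,0,0,0,0,0.4],[0,0,0,0,0,0,0.4],[0,0,0,0,0,0,0.5],[0,0,0.5,0,0,0,0.5],[0,0,1,0,0,0,0.5],[0,0,1,0,0,0,0.5],[0,0,1,0,0,0,0.5]]'
python3 -m jog '[[0,0,1,0,0,0,0.5],[0,0,0,0,0,0,0.5]]' >/dev/null
python3 -c "
from h import *
go(427.5,168.5,130,-.80)"
```

```text
time_s: 24.95
eef_pos: [562.9, 28.3, 116.8]
eef_rot: [1.0, 0.025, -0.001, 0.001]
force: [-0.2, -0.9, -0.4]
gripper_width: 64.0
finger_force: 0.0
t 25.1 pos [565.6  28.4 140.2] h -1.520 tilt [ 0.008 -0.002] q [ 0.03  0.37  1.73 -0.    1.03  1.55] w 64.1 ff 0.0 F [ 0.1 -0.3  0.4]
shift/20: [-6.91  7.   -0.51] turn/.12: [-0.01  0.07  6.  ]
```

```bash
python3 -m jog '[[-0.86,0.875,0,0,0.07,0.75,0.5],[-0.86,0.875,0,0,0,0.75,0.5],[-0.86,0.875,0,0,0,0.75,0.5],[-0.86,0.875,0,0,0,0.75,0.5],[-0.86,0.875,0,0,0,0.75,0.5],[-0.86,0.875,0,0,0,0.75,0.5],[-0.86,0.875,0,0,0,0.75,0.5],[-0.86,0.875,0,0,0,0.75,0.5]]' >/dev/null
python3 -m jog '[[0,0,0,0,0,0,0.5],[0,0,0,0,0,0,0.5]]' >/dev/null
python3 -c "
from h import *
go(427.5,168.5,28,-.80)"
```

```text
t 25.9 pos [424.5 168.7 135.4] h -0.799 tilt [-0.006 -0.008] q [ 0.36  0.23  1.96 -0.01  0.96  1.16] w 64.0 ff 0.0 F [-0.4  0.   0.5]
shift/20: [ 0.15 -0.01 -5.37] turn/.12: [ 0.07 -0.05 -0.01]
```

```bash
python3 -m jog '[[0.1,0,-0.6,0.07,-0.05,0,0.5],[0,0,-1,0,0,0,0.5],[0,0,-1,0,0,0,0.5],[0,0,-1,0,0,0,0.5],[0,0,-1,0,0,0,0.5],[0,0,-0.75,0,0,0,0.5],[0,0,0,0,0,0,0.5]]'
python3 -m jog '[[0,0,0,0,0,0,-1],[0,0,0,0,0,0,-1],[0,0,0,0,0,0,-1],[0,0,0,0,0,0,-1],[0,0,0,0,0,0,-1],[0,0,0,0,0,0,-1]]'
python3 -m jog '[[0,0,0.3,0,0,0,-1],[0,0,0.6,0,0,0,-1],[0,0,1,0,0,0,-1],[0,0,1,0,0,0,-1],[0,0,1,0,0,0,-1],[0,0,1,0,0,0,-1],[0,0,0,0,0,0,-1]]'
python3 -c "
from h import *
go(559.5,-90.7,133,-1.4); save('side','s7',330,160,450,280,5)"
```

```text
time_s: 26.53
eef_pos: [426.1, 166.9, 25.9]
eef_rot: [0.927, 0.375, -0.003, -0.0]
force: [0.0, -0.2, 0.3]
gripper_width: 64.0
finger_force: 0.0
time_s: 27.03
eef_pos: [428.3, 168.5, 29.5]
eef_rot: [0.927, 0.376, 0.001, -0.0]
force: [0.2, -0.4, 5.1]
gripper_width: 37.2
finger_force: 40.6
time_s: 27.62
eef_pos: [429.2, 169.1, 130.1]
eef_rot: [0.927, 0.376, 0.004, -0.0]
force: [0.6, 0.2, 0.2]
gripper_width: 37.1
finger_force: 40.3
t 27.6 pos [429.2 169.1 130.1] h -0.800 tilt [0.006 0.003] q [0.35 0.24 1.97 0.   0.93 1.15] w 37.1 ff 40.3 F [0.6 0.2 0.2]
shift/20: [  6.52 -12.99   0.14] turn/.12: [-0.01  0.06 -5.  ]
```

View pics/s7.png

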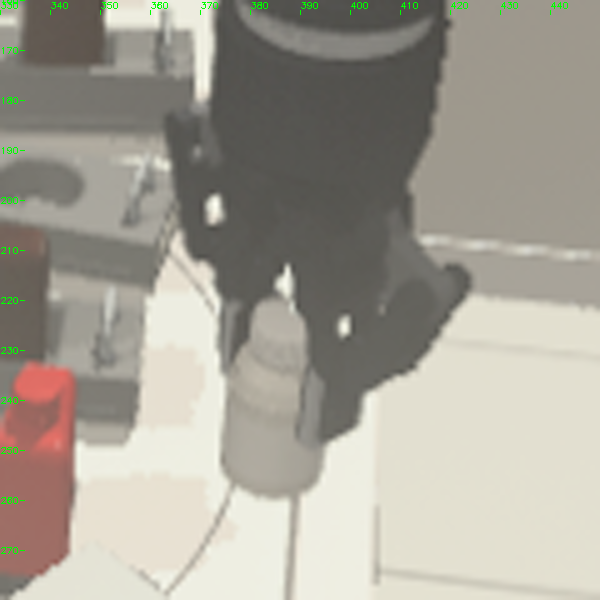

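```bash
python3 -c "
from h import *
a=np.linspace(0,6.28,60)
for z in (100,):
  P=proj('side',[[429.2+20*np.cos(t),169.1+20*np.sin(t),z] for t in a]); print(P.min(0),P.max(0))
print(proj('side',[[429.2,169.1,176]]))
im=manip.snapshot('side'); hsv=cv2.cvtColor(im,cv2.COLOR_RGB2HSV)
for v in range(236,262,2): print(v,im[v,370:400].sum(1).tolist())
"
```

```text
[373.9247021  245.00140409] [394.78217705 259.51420211]
[[387.95770205 221.72607036]]
236 [604, 658, 662, 662, 662, 559, 337, 357, 370, 394, 419, 431, 438, 432, 425, 425, 425, 391, 388, 382, 367, 208, 288, 267, 208, 186, 163, 163, 163, 164]
238 [637, 662, 662, 662, 662, 574, 305, 354, 376, 384, 388, 399, 414, 417, 421, 429, 417, 415, 411, 405, 355, 212, 289, 285, 263, 179, 166, 167, 165, 166]
240 [662, 662, 663, 662, 662, 505, 333, 330, 350, 370, 408, 392, 397, 399, 396, 397, 385, 382, 376, 364, 271, 254, 292, 277, 247, 167, 170, 169, 168, 168]
242 [662, 662, 662, 663, 662, 412, 349, 341, 342, 350, 343, 370, 384, 382, 386, 387, 400, 399, 394, 376, 228, 292, 291, 273, 245, 169, 172, 170, 169, 172]
244 [662, 662, 662, 663, 662, 375, 349, 359, 368, 374, 366, 354, 358, 357, 355, 351, 347, 343, 340, 327, 214, 292, 289, 268, 195, 175, 173, 173, 174, 175]
246 [663, 665, 663, 663, 663, 341, 351, 365, 372, 380, 382, 385, 382, 375, 372, 370, 359, 355, 350, 315, 228, 293, 285, 266, 178, 177, 178, 173, 174, 176]
248 [664, 663, 664, 665, 582, 341, 357, 368, 374, 380, 385, 384, 385, 384, 385, 380,
[... 300 characters left out ...]
 382, 377, 372, 366, 361, 359, 355, 351, 344, 335, 369, 560, 663, 663, 663, 664]
254 [665, 665, 665, 665, 637, 329, 345, 367, 379, 384, 386, 385, 388, 382, 382, 377, 371, 366, 363, 359, 356, 350, 344, 332, 396, 646, 663, 663, 663, 664]
256 [608, 635, 663, 664, 664, 594, 370, 351, 359, 369, 377, 384, 381, 385, 379, 376, 371, 365, 364, 359, 352, 339, 322, 360, 558, 663, 663, 663, 664, 664]
258 [609, 665, 665, 665, 665, 535, 523, 622, 522, 413, 363, 361, 361, 360, 357, 354, 347, 345, 340, 335, 331, 351, 485, 636, 664, 664, 663, 663, 664, 663]
260 [610, 648, 666, 666, 569, 425, 668, 666, 666, 663, 645, 613, 612, 591, 504, 534, 530, 491, 395, 386, 614, 662, 665, 664, 664, 663, 663, 663, 664, 664]
```

```bash
python3 -m jog '[[0.4,-0.9,0.3,0,0.03,-0.35,-1],[0.5,-1,0,0,0,-0.35,-1],[0.5,-1,0,0,0,-0.35,-1],[0.5,-1,0,0,0,-0.35,-1],[0.5,-1,0,0,0,-0.35,-1],[0.5,-1,0,0,0,-0.35,-1],[0.5,-1,0,0,0,-0.35,-1],[0.5,-1,0,0,0,-0.35,-1]]' >/dev/null
python3 -m jog '[[0.5,-1,0,0,0,-0.35,-1],[0.5,-1,0,0,0,-0.35,-1],[0.5,-1,0,0,0,-0.35,-1],[0.5,-1,0,0,0,-0.35,-1],[0.5,-1,0,0,0,-0.35,-1],[0,0,-1,0,0,0,-1],[0,0,-1,0,0,0,-1],[0,0,-0.8,0,0,0,-1]]' >/dev/null
python3 -m jog '[[0,0,0,0,0,0,-1],[0,0,0,0,0,0,-1]]' >/dev/null
python3 -c "
from h import *
go(559.5,-90.7,40,-1.4); save('side','s8',290,140,410,260,5)"
```

```text
t 29.2 pos [553.9 -89.4  74.7] h -1.346 tilt [-0.008  0.003] q [-0.18  0.45  1.8   0.    0.9   1.16] w 36.8 ff 40.4 F [ 0.  -0.6  0.1]
shift/20: [ 0.28 -0.06 -1.74] turn/.12: [-0.03 -0.06 -0.45]
```

View pics/s8.png

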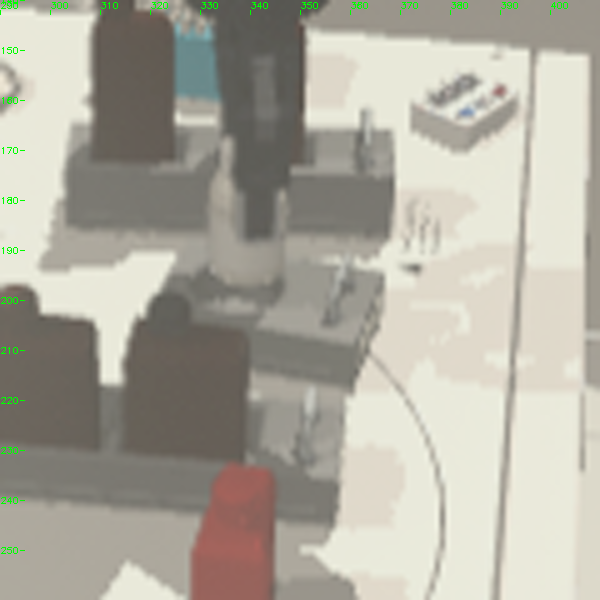

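```bash
python3 -m jog '[[0.28,-0.06,0,-0.03,-0.06,0,-1],[0,0,-0.2,0,0,0,-1],[0,0,-0.3,0,0,0,-1],[0,0,0,0,0,0,-1]]'
python3 -m jog '[[0,0,-0.25,0,0,0,-1],[0,0,-0.25,0,0,0,-1],[0,0,-0.2,0,0,0,-1],[0,0,0,0,0,0,-1]]'
python3 -c "
from h import *
print(proj('side',[[554,-89.4,45]]))
go(559.5,-90.7,40,-1.346)"
```

```text
time_s: 29.6
eef_pos: [560.4, -90.7, 65.8]
eef_rot: [0.994, 0.112, 0.001, 0.001]
force: [0.0, 0.4, -1.3]
gripper_width: 36.7
finger_force: 40.4
time_s: 29.93
eef_pos: [560.1, -90.8, 51.4]
eef_rot: [0.994, 0.112, 0.001, 0.0]
force: [-0.7, -0.4, -1.1]
gripper_width: 37.0
finger_force: 40.4
[[339.66267124 192.41572679]]
t 29.9 pos [560.1 -90.8  51.4] h -1.346 tilt [ 0.002 -0.001] q [-0.18  0.48  1.82 -0.    0.84  1.17] w 37.0 ff 40.4 F [-0.7 -0.4 -1.1]
shift/20: [-0.03  0.   -0.57] turn/.12: [0.01 0.02 0.  ]
```

```bash
python3 -m jog '[[0,0,-0.25,0,0,0,-1],[0,0,-0.2,0,0,0,-1],[0,0,-0.1,0,0,0,-1],[0,0,0,0,0,0,-1]]'
python3 -m jog '[[0,0,0,0,0,0,0],[0,0,0,0,0,0,0.3],[0,0,0,0,0,0,0.5],[0,0,0,0,0,0,0.5],[0,0,0.5,0,0,0,0.5],[0,0,1,0,0,0,0.5],[0,0,1,0,0,0,0.5],[0,0,1,0,0,0,0.5]]'
python3 -m jog '[[-0.5,0,1,0,0,0,0.5],[-1,0,1,0,0,0,0.5],[-1,0,1,0,0,0,0.5],[-1,0,1,0,0,0,0.5],[-1,0,0,0,0,0,0.5],[-1,0,0,0,0,0,0.5],[-1,0,0,0,0,0,0.5],[-1,0,0,0,0,0,0.5]]'
python3 -m jog '[[0,0,0,0,0,0,0.5],[0,0,0,0,0,0,0.5],[0,0,0,0,0,0,0.5]]' >/dev/null
python3 - <<'E'
from h import *
save("top","t9",195,165,395,290,3)
save("side","s9",260,120,420,280,4)
a=cv2.imread("pics/t9.png");b=cv2.imread("pics/s9.png")
b=cv2.resize(b,(300,300)) if False else b
cv2.imwrite("pics/s9b.png",b[:600])
E
```

```text
time_s: 30.27
eef_pos: [560.5, -90.8, 40.9]
eef_rot: [0.994, 0.112, 0.001, 0.001]
force: [0.3, -0.8, -1.0]
gripper_width: 36.8
finger_force: 40.4
time_s: 30.93
eef_pos: [560.9, -90.9, 113.1]
eef_rot: [0.994, 0.112, 0.002, 0.001]
force: [0.1, 0.2, 0.3]
gripper_width: 64.2
finger_force: 0.0
time_s: 31.6
eef_pos: [410.0, -90.9, 192.5]
eef_rot: [0.994, 0.112, 0.003, 0.001]
force: [-0.1, -0.6, -0.8]
gripper_width: 64.0
finger_force: 0.0
```

View pics/t9.png

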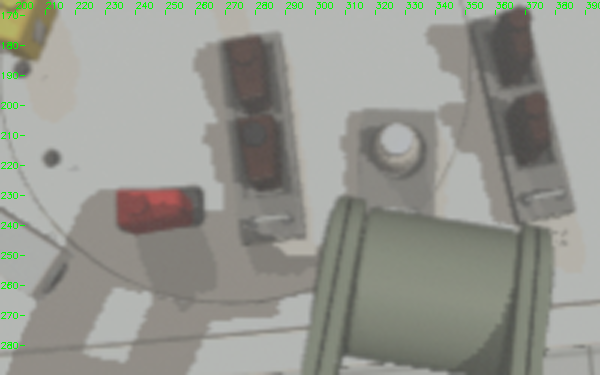

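View pics/s9b.png

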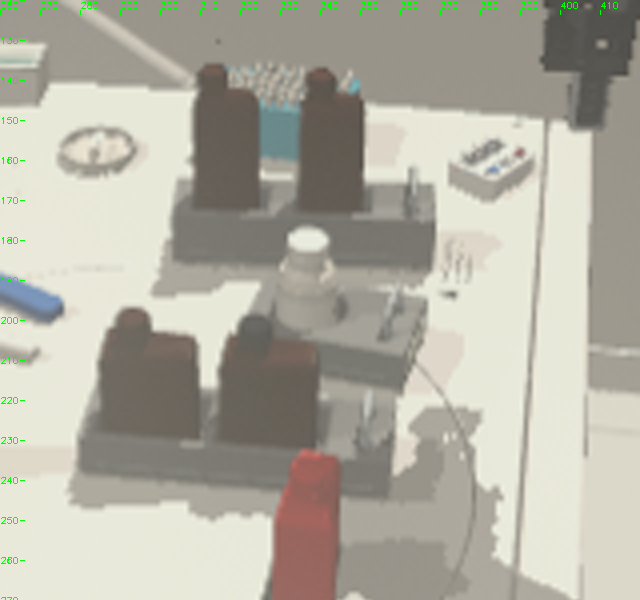

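Every bottle stands upright in its pocket with the cap away from the handle: slims at (313,160) and (340,160), broads at (297,210) and (323,212), rinse at (337,200). I'll do a quick height check before handing in.

```bash
python3 - <<'E'
from h import *
u=np.array([.992,.125]);v=np.array([.9987,.05])
for n,p,z in (("s2",np.array([632,-197])+8*u,142),("s1",np.array([560.5,-206])+8*u,142),("b2",np.array([634,31])+8*v,104),("b1",np.array([562.5,27.5])+8*v,104),("r",np.array([560,-91]),86)):
    print(n,proj("side",[[*p,z]]).round(1),proj("top",[[*p,z]]).round(1))
E
```

```text
s2 [[314.3 137. ]] [[367.5 171.6]]
s1 [[341.3 137.5]] [[374.4 200. ]]
b2 [[293.9 197.8]] [[275.9 182.3]]
b1 [[325.1 200.1]] [[279.3 210.1]]
r [[337.7 178.5]] [[327.3 211.4]]
```

```bash
python3 -c "
from plant import manip
print(manip.close_job())"
```

```text
the job is handed in; nothing more can be done
None
```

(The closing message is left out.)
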